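Press the guide slide down and push it home under the drag spring

ROBOT

A 6-joint arm with a two-finger parallel gripper is mounted at the origin on a cart in front of the work surface, level with it; the furniture and walls round the work are solid. World frame = base frame: x ahead of the robot, y to its left, z up, the work surface at z = 0. Lengths are in m, angles in rad, forces in N, time in s.
With the tool pointing down it reaches from about 0.225 to 0.875 m from the base axis. Payload 3.4 kg.
Tool frame: the origin (TCP) lies at the very end of the fingers, on their centre line; the grasp point (between the pads) lies 19 mm behind it; x points along the fingers, y is the direction in which the jaws open and shut, and the axes are right-handed (so a half turn about x gives the same grasp; the last joint's range is limited). The gripper opens to 85 mm and grips with 20 to 120 N. Pads are 22 mm wide; open, the fingers measure 114 mm over their backs; the gripper's body (76 mm by 85 mm) begins 54 mm behind the grasp point. The pads swing forward as they close: fully open they stand 13 mm farther back than shut.
Start: joints at [-1.275, 0.276, 1.505, -0, 1.361, -0.121], TCP at [0.233, -0.526, 0.231] pointing down, gripper open.
Joint ranges: [-2.89, 2.89], [-0.75, 2.08], [0.22, 2.7], [-1.18, 4.32], [0.11, 2.71], [-2.7, 2.7]. Speed limits (rad/s): [2.57, 2.57, 3.14, 3.14, 3.14, 3.14].

INTERFACE

Orientations are given as a unit quaternion [w, x, y, z].
In Python, from rig import manip gives the robot as it stands. The module is installed in compiled form; this text tells all that it offers.
- The arm moves only by the tool play_rows, never from a script. Its argument "plan" is a list that holds one entry, the list of rows, each a list of 5 numbers: the closure, from 0 (fully open) to 1 (shut), then the shift along the tool's x, y, z in m, then the turn about the tool's x in degrees. A call has 1 to 12 rows; each row is the pose to reach, as a shift and turn from the pose measured when the call began, along the tool's axes at that moment; what a row does not reach only later rows make up. A row lasts 1/10 s, in which the tool goes at most 50 mm and 8.59 degrees, less where a joint would pass 70% of its speed; a pose out of reach is approached as far as the arm can. A call with a gripper value outside its range is refused whole. The fingers move at their own pace and stop on an object; "grip_force" is the grip in N (left out, the last holds). Time passes only in rows, so rows that repeat a pose let the fingers close. It gives the time, the measured TCP pose, the force and the opening at its end, in the units of the state.
- manip.get_state(): the state, without advancing time (a new reading comes with each control period).
- manip.get_image(name): name is "scene" or "top"; returns (picture, depth): 400x640x3 uint8, red, green, blue; 400x640 float32, m along the optical axis (not along the pixel's ray), 0 where there is no reading.
- manip.camera_params(name): a dict with "intrinsics" (3x3 intrinsics, pixels), "R" (3x3) and "t" (3): a world point X has camera coordinates R X + t. Camera axes: x right, y down, z forward; pixel columns grow to the right and rows downward; lengths in m; the calibration is good to about 2 mm. A picture is of the moment at which its call begins. camera_params takes no time and is no camera call.
- manip.sign_off(): hands the job in, once; it reports no verdict.
The state is a dict: "clock": time; "qpos": joint angles; "qd": joint speeds; "effort": joint torques, N m; "position": TCP position; "ee_rot": TCP orientation; "contact_force": force on the tool from outside, world axes, zero at the start; "moment": the same for the moment, N m; "width": finger opening in m.
Only numpy, scipy, OpenCV 4.12 (cv2) and the standard library are available. Lean on these libraries where they do the work, as an engineer would, in place of code of your own. Each camera call takes 0.05 s, during which the arm holds its last target.

TASK

On the bench stands a small drilling jig whose stepped metal guide slide rides up on a spring-loaded bed. With your fingertips, press down hard on the slide's low tread so that it sinks, and keep pressing while you push it along the rails, beneath the bridge and the drag spring, fully home against the end stop, so that the bed springs up again behind it; then let go. Do not lift the slide, and leave the pipe fittings round the jig where they stand.

Things in the scene. Friction and masses are not known exactly. Their poses are not given: they have to be found in the camera images.
- jig: Fixed drilling jig, 290 x 124 mm, grey base. Origin on the bench under the front edge of the bed; +x is the way the slide is pushed, y across, z up. Two steel rails along x (tops 35 mm above the bench, inner faces at y = +-49.5 mm). The bed (115 x 94 mm) lies at x = -116 to -1 mm; beyond it a runway 22 mm above the bench. Oiled metal, low friction.
- slide: Loose stepped aluminium guide slide, 140 long (x), 96 wide (y) mm, about 0.3 kg. Origin at the centre of its underside, axes as the jig's. Front part, x = -34 to 70 mm, 18 mm thick with four dark bushes; tread, x = -70 to -34, 8 mm thick. Starts on the raised bed, underside 31 mm above the bench, nose 8 to 22 mm short of the bridge and 4.5 mm too high to pass; pressed fully down, underside at 22.5 mm.
- tread (a point): Centre of the top face of the slide's low tread (36 mm along x, 96 mm wide, 39 mm above the bench at the start), 18 mm behind a 10 mm high step face that looks backward. Axes as the slide's. Press here; a fingertip standing on the tread pushes against the step.
- lift_bed (a joint): Spring-loaded bed under the slide: 0 = up (top 31 mm above the bench), 0.0085 m = fully down. Spring force 11 N at the top to 16 N at the bottom. It springs up once the slide's tail has passed its front edge.
- drag_spring (a joint): Steel leaf spring, 40 mm wide, fixed under the bridge's far side, sloping down to a rounded tip at x = 108 mm in the jig's frame, 34 mm above the bench: 0 = at rest, grows (rad) as its tip is raised; about 0.13 with the slide under it, pressing down with about 9 N.
- elbow: Bystander: white pipe elbow lying on the bench, 59 x 59 x 42 mm; origin at the centre of its underside.
- tee: Bystander: grey pipe tee lying on the bench, 67 x 92 x 42 mm; origin at the centre of its underside.
- tee_black: Bystander: black pipe tee lying on the bench, 69 x 92 x 46 mm; origin at the centre of its underside.
- bridge (a point): Middle of the underside of the dark bridge over the rails, 44.5 mm above the bench; axes as the jig's. The bridge is 16 mm long (x = 50 to 66 mm in the jig's frame), 12 mm thick, screw heads to 61 mm above the bench.
- stop (a point): Middle of the end stop's face, at x = 145 mm in the jig's frame, 30 mm above the bench; the stop's top is at 44 mm. Home: the slide's nose against this face, so its origin at x = 75 mm, its tread's centre at x = 23 mm in the jig's frame and 30 mm above the bench, its tail 5 mm past the bed's end.

How it is judged:
On the way, in this order (a step that is already met when the one before it is completed fails the run):
1. the slide is pressed down at least 4 mm on its bed while its nose is still short of the drag spring (value of joint lift_bed above 0.004 m and value of joint drag_spring below 0.05 rad), for 0.1 s.
2. the slide has passed under the drag spring and raised it (value of joint drag_spring above 0.08 rad), for 0.2 s.
At the end, for the whole second after the job is handed in: The slide lies flat (within 0.05 rad) and at rest on the runway under the raised drag spring, within about 5 mm of the end stop, and the bed has sprung up behind it to within 2 mm of its top (x of slide in the frame of jig above 0.0695 m and z of slide in the frame of jig below 0.025 m and angle between slide's own z axis and vertical below 0.05 rad and value of joint lift_bed below 0.002 m and value of joint drag_spring above 0.08 rad and linear speed of slide below 0.01 m/s); the robot touches nothing.
It fails at once if the slide is lifted more than 10 mm above its raised bed (z of slide in the frame of jig above 0.041 m).
It fails at once if the slide is tipped by more than 0.3 rad (angle between slide's own z axis and vertical above 0.3 rad).
It fails at once if the elbow is moved by 15 mm (distance of elbow from where it was at the start of the episode above 0.015 m).
It fails at once if the grey tee is moved by 15 mm (distance of tee from where it was at the start of the episode above 0.015 m).
It fails at once if the black tee is moved by 15 mm (distance of tee_black from where it was at the start of the episode above 0.015 m).
It also fails if it takes over 32 s, if anything falls off the work surface, if the arm or the gripper's body presses on something with over 40 N, if the wrist force passes 120 N, or if a joint passes its speed limit or range.

## Working session

There is one attempt and no reset: what is moved stays moved. The work goes in short steps, Python scripts to look and compute and a tool call to move; the robot and the scene stay as the last step left them, time stands still between calls to the robot, and variables do not carry over. Pictures are saved under pics/ and viewed, and the job is handed in when it is done.

Besides the shell and the picture viewer there is one more tool, called in YAML: its name, and indented under it one key for each argument. play_rows: Moves the arm, as the interface text tells. Its arguments: {"type":"object","properties":{"plan":{"type":"array","items":{"type":"array","items":{"type":"array","items":{"type":"number"}}}},"grip_force":{"type":"number"}},"required":["plan"]}

```bash
mkdir -p pics
python3 - <<'E'
from rig import manip
import cv2,numpy as np
for n in("scene","top"):
    p,d=manip.get_image(n); cv2.imwrite(f"pics/{n}0.png",p[:,:,::-1]); np.save(f"{n}0.npy",d)
    c=manip.camera_params(n); print(n,c)
s=manip.get_state(); print({k:np.round(v,4).tolist() for k,v in s.items()})
E
```

```text
scene {'intrinsics': array([[509.91974131,   0.        , 322.47004841],
       [  0.        , 509.91974131, 201.95321646],
       [  0.        ,   0.        ,   1.        ]]), 'R': array([[-0.90016749, -0.43513469, -0.01887565],
       [-0.23367535,  0.51907127, -0.82216838],
       [ 0.3675518 , -0.73567847, -0.56893133]]), 't': array([0.46529496, 0.23972862, 0.70144464])}
top {'intrinsics': array([[460.32694909,   0.        , 319.44924569],
       [  0.        , 460.32694909, 200.88531096],
       [  0.        ,   0.        ,   1.        ]]), 'R': array([[-0.00390704, -0.9993498 , -0.03584299],
       [-0.99642168,  0.00691688, -0.08423772],
       [ 0.08443087,  0.03538561, -0.99580083]]), 't': array([-0.09826595,  0.58839653,  0.87995631])}
{'clock': 0.1, 'qpos': [-1.275, 0.2765, 1.506, 0.0, 1.3607, -0.121], 'qd': [-0.0008, -0.001, -0.0029, -0.0015, 0.001, 0.0005], 'effort': [0.0011, -41.77, -24.6405, -0.0002, 0.0058, -0.0], 'position': [0.2326, -0.5253, 0.2305], 'ee_rot': [-0.1457, -0.6918, -0.1469, 0.6919], 'contact_force': [-1.0221, -0.3572, 0.417], 'moment': [0.0385, -0.0364, -0.0213], 'width': 0.0853}
```

View pics/scene0.png

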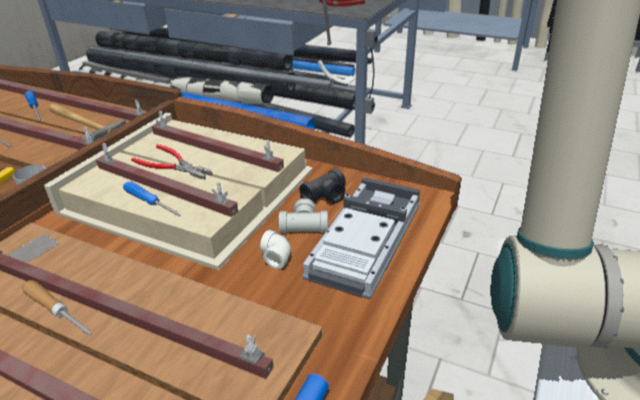

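View pics/top0.png

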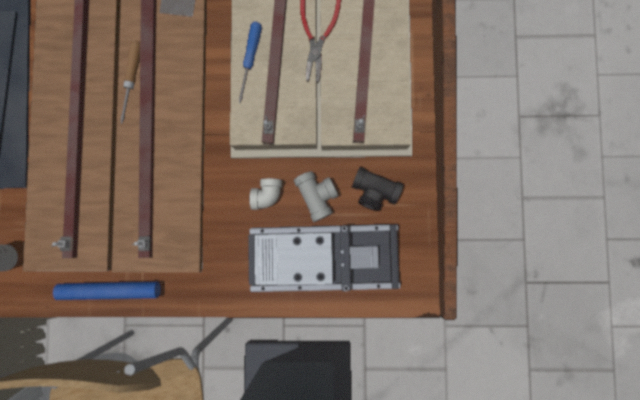

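The top view shows the jig at columns 250–398, rows 225–290. The tread is at the left (about 267, 260) and the bridge at column 343, so the push runs to the right in the image, which is world −y. Next I'll zoom in and measure.

```bash
cat > h.py <<'E'
from rig import manip
import cv2,numpy as np
def ray(n,u,v,z):
    c=manip.camera_params(n);K,R,t=c["intrinsics"],c["R"],c["t"]
    d=R.T@np.linalg.solve(K,[u,v,1.]);o=-R.T@t
    return o+d*(z-o[2])/d[2]
def cloud(n,d):
    c=manip.camera_params(n);K,R,t=c["intrinsics"],c["R"],c["t"]
    v,u=np.mgrid[:400,:640]
    P=np.stack([(u-K[0,2])/K[0,0]*d,(v-K[1,2])/K[1,1]*d,d],-1)
    return (P-t)@R
E
python3 - <<'E'
from h import *
im=cv2.imread("pics/top0.png")[205:305,235:415]
cv2.imwrite("pics/topz.png",cv2.resize(im,None,fx=4.4,fy=4.4,interpolation=cv2.INTER_CUBIC))
im=cv2.imread("pics/scene0.png")[170:310,295:435]
cv2.imwrite("pics/scz.png",cv2.resize(im,None,fx=4.2,fy=4.2,interpolation=cv2.INTER_CUBIC))
P=cloud("top",np.load("top0.npy"))
print("row258 z mm by col",[(u,int(round(1000*P[258,u,2]))) for u in range(244,404,3)])
print("row240",[(u,int(round(1000*P[240,u,2]))) for u in range(244,404,4)])
print("col290",[(v,int(round(1000*P[v,290,2]))) for v in range(218,298,2)])
E
```

```text
row258 z mm by col [(244, 4), (247, 3), (250, 21), (253, 22), (256, 32), (259, 39), (262, 39), (265, 41), (268, 41), (271, 41), (274, 41), (277, 48), (280, 49), (283, 50), (286, 51), (289, 51), (292, 49), (295, 47), (298, 50), (301, 49), (304, 48), (307, 46), (310, 49), (313, 52), (316, 48), (319, 52), (322, 48), (325, 49), (328, 50), (331, 49), (334, 22), (337, 22), (340, 24), (343, 57), (346, 53), (349, 55), (352, 46), (355, 45), (358, 45), (361, 42), (364, 41), (367, 38), (370, 40), (373, 38), (376, 42), (379, 23), (382, 24), (385, 24), (388, 23), (391, 44), (394, 45), (397, 46), (400, 3), (403, 1)]
row240 [(244, -3), (248, 22), (252, 25), (256, 31), (260, 39), (264, 41), (268, 40), (272, 42), (276, 40), (280, 49), (284, 52), (288, 53), (292, 52), (296, 50), (300, 49), (304, 50), (308, 50), (312, 49), (316, 48), (320, 52), (324, 48), (328, 51), (332, 21), (336, 21), (340, 57), (344, 57), (348, 56), (352, 22), (356, 24), (360, 22), (364, 20), (368, 24), (372, 22), (376, 23), (380, 24), (384, 22), (388, 24), (392, 45), (396, 43), (400, -1)]
col290 [(218, 1), (220, 1), (222, 2), (224, 1), (226, 0), (228, 39), (230, 35), (232, 33), (234, 51), (236, 50), (238, 50), (240, 50), (242, 49), (244, 48), (246, 49), (248, 52), (250, 53), (252, 49), (254, 52), (256, 51), (258, 49), (260, 48), (262, 52), (264, 51), (266, 48), (268, 52), (270, 50), (272, 50), (274, 51), (276, 48), (278, 49), (280, 51), (282, 49), (284, 50), (286, 37), (288, 38), (290, 36), (292, 0), (294, 0), (296, 0)]
```

View pics/topz.png

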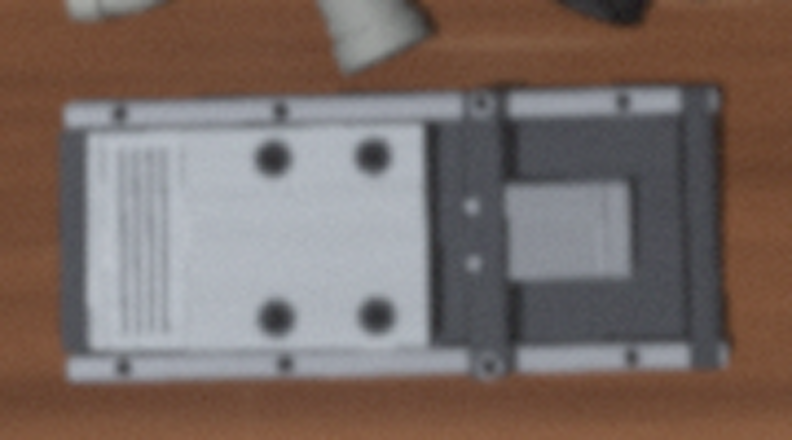

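View pics/scz.png

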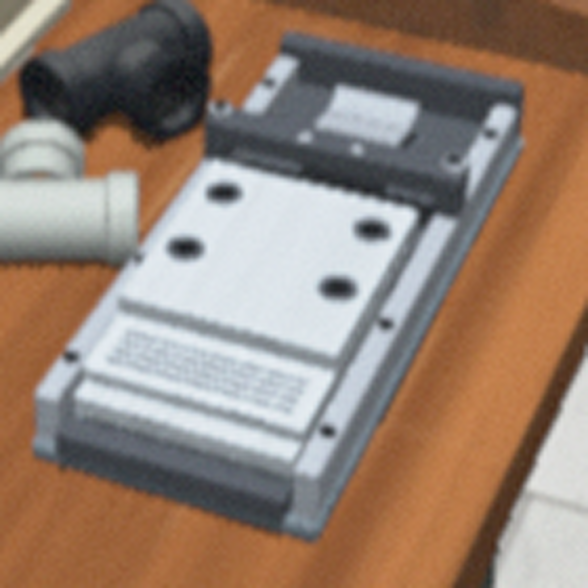

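Run:
```python
from h import *
f=lambda x,y,z:ray("top",235-.4+x/4.4,205-.4+y/4.4,z)
pts={"railTL":(66,104,.035),"railTR":(680,90,.035),"railBL":(68,382,.035),"railBR":(690,368,.035),
"stopinner_t":(683,95,.044),"stopinner_b":(692,365,.044),
"br_t":(462,130,.0565),"br_b":(470,345,.0565),"br_far_t":(502,120,.0565),"br_far_b":(510,340,.0565),
"tail_t":(87,128,.039),"tail_b":(89,352,.039),"nose_t":(424,124,.049),"nose_b":(430,347,.049),"tipleaf":(630,230,.036)}
W={k:f(*v) for k,v in pts.items()}
for k,v in W.items(): print(k,np.round(v[:2]*1000,1))
a=W["railTR"]-W["railTL"];b=W["railBR"]-W["railBL"]
for q in(a,b):print("yaw",np.degrees(np.arctan2(q[1],q[0])))
ux=(a/np.linalg.norm(a)+b/np.linalg.norm(b))[:2];ux/=np.linalg.norm(ux);uy=np.array([-ux[1],ux[0]])
print("ux",ux,"yaw",np.arctan2(ux[1],ux[0]))
cy=np.mean([W[k][:2]@uy for k in("railTL","railTR","railBL","railBR")]);print("width",(W["railTL"]-W["railBL"])[:2]@uy)
for k,v in W.items(): print(k,"s",round(1000*(v[:2]@ux),1),"y",round(1000*(v[:2]@uy-cy),1))
# depth-based rail centerline check/ step check
P=cloud("top",np.load("top0.npy"));
m=np.zeros((400,640),bool);m[200:300,240:405]=1
m&=P[...,2]>.030
Q=P[m][:,:2]*1000
r=cv2.minAreaRect(Q.astype(np.float32));print(r)
m2=m&(abs(P[...,2]-.05)<.006);S=P[...,:2]@ux*1000
row=slice(250,265)
print("step s:",[(u,round(float(np.median(S[row,u])),1),round(1000*float(np.median(P[row,u,2])))) for u in range(252,290,2)])
# scene-camera rail check
import sys
```

```text
railTL [534.6  33.7]
railTR [ 539.4 -235.4]
railBL [413.8  31.7]
railBR [ 419.8 -237.7]
stopinner_t [ 537.  -235.6]
stopinner_b [ 422.  -237.5]
br_t [ 522.2 -140.2]
br_b [ 431.6 -142.9]
br_far_t [ 526.4 -157.2]
br_far_b [ 433.7 -159.8]
tail_t [524.   23.6]
tail_b [427.1  21.9]
nose_t [ 524.9 -123.9]
nose_b [ 430.1 -125.9]
tipleaf [ 478.9 -212.7]
yaw -88.97865992135519
yaw -88.73214500135539
ux [ 0.01997567 -0.99980047] yaw -1.5508193311353233
width 0.12079464452275923
railTL s -23.0 y 60.4
railTR s 246.1 y 59.8
railBL s -23.4 y -60.4
railBR s 246.0 y -59.8
stopinner_t s 246.3 y 57.4
stopinner_b s 245.9 y -57.6
br_t s 150.6 y 44.5
br_b s 151.5 y -46.1
br_far_t s 167.7 y 48.3
br_far_b s 168.4 y -44.4
tail_t s -13.1 y 49.6
tail_b s -13.4 y -47.3
nose_t s 134.4 y 47.6
nose_b s 134.5 y -47.3
tipleaf s 222.2 y -0.2
((503.5516662597656, -109.66435241699219), (173.5150909423828, 285.1337890625), 0.4560798406600952)
step s: [(252, -21.1, 23), (254, -17.3, 23), (256, -11.8, 32), (258, -7.9, 32), (260, -2.7, 39), (262, 1.1, 39), (264, 5.0, 40), (266, 8.9, 40), (268, 12.9, 41), (270, 16.7, 40), (272, 20.4, 40), (274, 24.4, 40), (276, 28.1, 40), (278, 32.9, 48), (280, 37.0, 50), (282, 40.6, 48), (284, 44.6, 50), (286, 48.3, 50), (288, 52.0, 49)]
```

```bash
cat >> h.py <<'E'
from scipy.spatial.transform import Rotation as Ro
ux=np.array([.01998,-.9998]);uy=np.array([.9998,.01998])
cy=None
def tool():
    s=manip.get_state();q=s["ee_rot"];return s,Ro.from_quat(np.r_[q[1:],q[0]]).as_matrix()
def jigp(x,y,z):
    return np.r_[ux*(x+.101)+uy*(CY+y),z]
CY=.4769
E
python3 - <<'E'
from h import *
print([jigp(*p).round(4) for p in((-.135,0,.04),(.155,0,.04))], ((534.6+413.8)/2,(33.7+31.7)/2),((539.4+419.8)/2,))
s,R=tool();print(R.round(3))
t=jigp(-.0885,0,.039);print("tread",t)
# turn about tool x to bring tool y along +-uy (world horizontal)
for sg in(1,-1):
    d=R.T@np.r_[sg*uy,0];print("turn deg",np.degrees(np.arctan2(d[2],d[1])))
for h in(.12,.06):
    T=jigp(-.086,0,h);print("shift",(R.T@(T-s["position"])).round(4))
print(s["qpos"])
E
```

```text
[array([0.4761, 0.0435, 0.04  ]), array([ 0.4819, -0.2464,  0.04  ])] (474.20000000000005, 32.7) (479.6,)
[[-0.     0.405 -0.914]
 [ 0.002 -0.914 -0.405]
 [-1.    -0.002 -0.   ]]
tread [ 0.47705437 -0.00296904  0.039     ]
turn deg -67.26472220507922
turn deg 112.73527779492079
shift [ 0.1112 -0.3762 -0.434 ]
shift [ 0.1712 -0.3761 -0.4339]
[-1.27500799e+00  2.76536664e-01  1.50600722e+00  2.65174123e-05
  1.36071683e+00 -1.21004353e-01]
```

play_rows:
  plan:
    - [[1,0,-0.03,-0.034,-6],[1,0,-0.06,-0.069,-12],[1,0,-0.09,-0.103,-18],[1,0,-0.12,-0.138,-24],[1,0.01,-0.155,-0.178,-30],[1,0.02,-0.19,-0.218,-36],[1,0.03,-0.225,-0.258,-42],[1,0.04,-0.26,-0.298,-48],[1,0.05,-0.295,-0.338,-54],[1,0.07,-0.33,-0.378,-60],[1,0.09,-0.36,-0.413,-65],[1,0.11,-0.377,-0.432,-67.3]]
  grip_force: 80

```text
clock: 1.3
position: [0.4731, -0.0105, 0.1258]
ee_rot: [0.506, 0.495, 0.506, -0.493]
contact_force: [0.7, -0.7, 0.0]
width: -0.0
```

```bash
sed -i 's/^CY=.4769/CY=.4748/' h.py
cat > st.py <<'E'
from h import *
import sys
s,R=tool();print("t",s["clock"],"pos",s["position"].round(4),"F",np.round(s["contact_force"],1),"w",s["width"]);print(R.round(3))
p=s["position"];print("jig x,y mm",round(1000*(p[:2]@ux)-101,1),round(1000*(p[:2]@uy-CY),1))
d=R.T@np.r_[-uy,0];print("turn",np.degrees(np.arctan2(d[2],d[1])),"or opp",np.degrees(np.arctan2(-d[2],-d[1])))
x,z=map(float,sys.argv[1:3]);print("shift",(R.T@(jigp(x,0,z)-p)).round(4))
E
python3 st.py -.086 .06
```

```text
t 1.3 pos [ 0.4731 -0.0105  0.1258] F [ 0.7 -0.7  0. ] w -4.146706268942989e-05
[[ 0.002  1.     0.024]
 [ 0.001  0.024 -1.   ]
 [-1.     0.002 -0.001]]
jig x,y mm -81.0 -2.0
turn -179.78748660721615 or opp 0.21251339278386047
shift [ 0.0658  0.0019 -0.0049]
```

play_rows:
  plan:
    - [[1,0.02,0.002,-0.005,0.2],[1,0.05,0.002,-0.005,0.2],[1,0.066,0.002,-0.005,0.2],[1,0.066,0.002,-0.005,0.2],[1,0.066,0.002,-0.005,0.2]]

```text
clock: 1.8
position: [0.4751, -0.0054, 0.0598]
ee_rot: [0.505, 0.496, 0.505, -0.494]
contact_force: [-0.6, 0.5, 0.4]
width: -0.0002
```

```bash
python3 - <<'E'
from h import *
p,d=manip.get_image("scene");cv2.imwrite("pics/sc1.png",cv2.resize(p[120:320,270:470,::-1],None,fx=3,fy=3,interpolation=cv2.INTER_CUBIC))
E
python3 st.py -.086 .038
```

```text
t 1.85 pos [ 0.4758 -0.0056  0.0605] F [ 1.4 -1.3 -0.8] w 9.015235022757414e-05
[[ 0.004  1.     0.02 ]
 [ 0.001  0.02  -1.   ]
 [-1.     0.004 -0.001]]
jig x,y mm -85.9 0.8
turn -179.99598154521823 or opp 0.004018454781773335
shift [ 0.0225 -0.0009 -0.0001]
```

View pics/sc1.png

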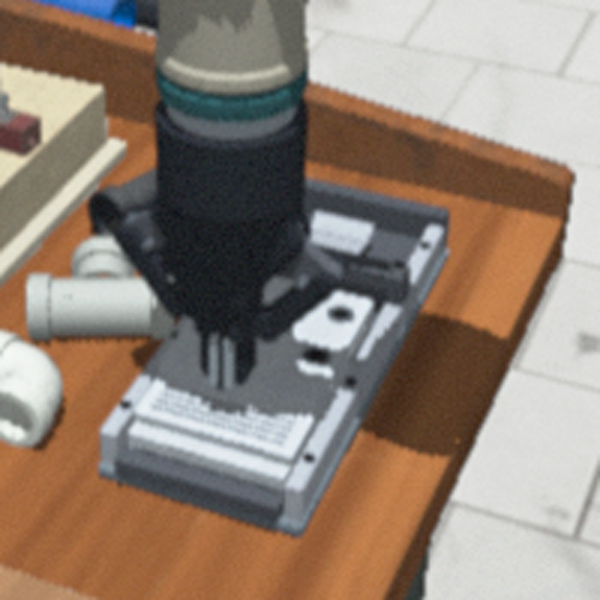

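The fingertips (about 230, 385 in the crop) hang roughly 20 mm above the tread, between the tail and the step. Next I'll go down and press.

play_rows:
  plan:
    - [[1,0.01,-0.001,0,0],[1,0.018,-0.001,0,0],[1,0.021,-0.001,0,0],[1,0.023,-0.001,0,0],[1,0.025,-0.001,0,0],[1,0.025,-0.001,0,0]]

```text
clock: 2.45
position: [0.4745, -0.0057, 0.0361]
ee_rot: [0.505, 0.496, 0.504, -0.494]
contact_force: [-2.1, -0.7, 9.8]
width: -0.0002
```

```bash
python3 st.py -.086 .030
```

```text
t 2.45 pos [ 0.4745 -0.0057  0.0361] F [-2.1 -0.7  9.8] w -0.00019070189968855623
[[ 0.003  1.     0.02 ]
 [ 0.001  0.02  -1.   ]
 [-1.     0.003 -0.001]]
jig x,y mm -85.8 -0.5
turn -179.99940832562876 or opp 0.0005916743712261786
shift [ 0.0061  0.0005 -0.0002]
```

play_rows:
  plan:
    - [[1,0.002,0,0,0],[1,0.004,0,0,0],[1,0.006,0,0,0],[1,0.007,0,0,0],[1,0.007,0,0,0]]

```text
clock: 2.95
position: [0.4746, -0.0057, 0.0304]
ee_rot: [0.506, 0.496, 0.504, -0.494]
contact_force: [-3.2, 0.8, 12.8]
width: -0.0
```

```bash
python3 st.py -.086 .030
```

```text
t 2.95 pos [ 0.4746 -0.0057  0.0304] F [-3.2  0.8 12.8] w -1.805656172002261e-05
[[ 0.003  1.     0.02 ]
 [ 0.001  0.02  -1.   ]
 [-1.     0.003 -0.001]]
jig x,y mm -85.8 -0.4
turn 179.99377653559134 or opp -0.006223464408672413
shift [ 0.0004  0.0004 -0.0002]
```

play_rows:
  plan:
    - [[1,0.002,0,0,0],[1,0.004,0,0,0],[1,0.004,0,0,0]]

```text
clock: 3.25
position: [0.4748, -0.0057, 0.03]
ee_rot: [0.506, 0.496, 0.504, -0.494]
contact_force: [-8.3, 1.2, 33.8]
width: -0.0003
```

```bash
python3 st.py -.086 .030
```

```text
t 3.25 pos [ 0.4748 -0.0057  0.03  ] F [-8.3  1.2 33.8] w -0.00027536285921703256
[[ 0.005  1.     0.02 ]
 [ 0.001  0.02  -1.   ]
 [-1.     0.005 -0.   ]]
jig x,y mm -85.9 -0.2
turn -179.99523978939067 or opp 0.0047602106093346365
shift [ 0.      0.0002 -0.0001]
```

play_rows:
  plan:
    - [[1,0.004,0,0.004,0],[1,0.004,0,0.008,0],[1,0.004,0,0.012,0],[1,0.004,0,0.017,0],[1,0.004,0,0.022,0],[1,0.004,0,0.028,0],[1,0.004,0,0.034,0],[1,0.004,0,0.04,0],[1,0.004,0,0.045,0],[1,0.004,0,0.05,0],[1,0.004,0,0.05,0]]

```text
clock: 4.35
position: [0.4769, -0.0539, 0.0303]
ee_rot: [0.505, 0.499, 0.503, -0.493]
contact_force: [-6.2, 10.4, 37.5]
width: 0.0003
```

```bash
python3 - <<'E'
from h import *
for n in("scene","top"):
  p,d=manip.get_image(n)
  p=p[120:320,270:470] if n=="scene" else p[200:310,235:415]
  cv2.imwrite(f"pics/{n}2.png",cv2.resize(p[:,:,::-1],None,fx=3,fy=3,interpolation=cv2.INTER_CUBIC))
E
python3 st.py .030 .030
```

```text
t 4.45 pos [ 0.4769 -0.0539  0.0303] F [-6.7  9.1 38.2] w 5.734371037561895e-05
[[ 0.009  1.     0.018]
 [ 0.004  0.018 -1.   ]
 [-1.     0.009 -0.003]]
jig x,y mm -37.6 1.0
turn 179.86679778641252 or opp -0.133202213587495
shift [ 0.     -0.0008  0.0676]
```

View pics/scene2.png

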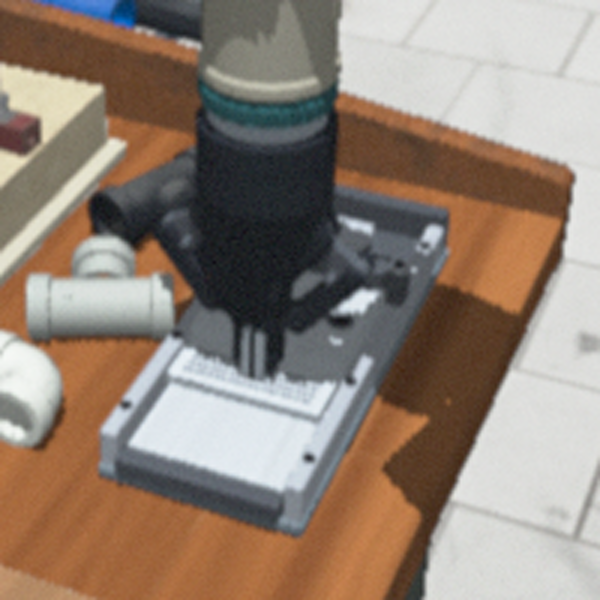

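View pics/top2.png

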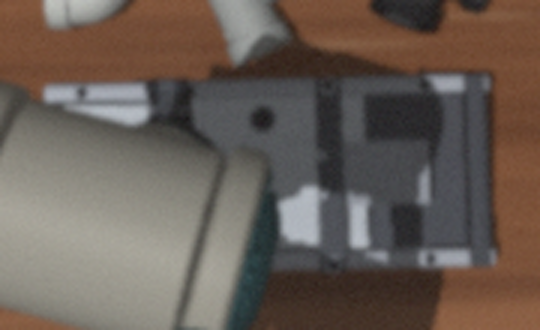

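The slide is down and moving: its nose is past the bridge and its tail is well forward on the bed. I'll keep pushing.

play_rows:
  plan:
    - [[1,0.004,0,0.006,0.1],[1,0.004,-0.001,0.011,0.1],[1,0.004,-0.001,0.016,0.1],[1,0.004,-0.001,0.021,0.1],[1,0.004,-0.001,0.026,0.1],[1,0.004,-0.001,0.031,0.1],[1,0.004,-0.001,0.036,0.1],[1,0.004,-0.001,0.041,0.1],[1,0.004,-0.001,0.046,0.1],[1,0.004,-0.001,0.051,0.1],[1,0.004,-0.001,0.055,0.1],[1,0.004,-0.001,0.055,0.1]]

```text
clock: 5.65
position: [0.4788, -0.107, 0.0302]
ee_rot: [0.505, 0.502, 0.501, -0.492]
contact_force: [-3.4, 10.3, 33.5]
width: 0.0001
```

```bash
python3 st.py .030 .030
```

```text
t 5.65 pos [ 0.4788 -0.107   0.0302] F [-3.4 10.3 33.5] w 0.00012387184611767886
[[ 0.014  1.     0.013]
 [ 0.007  0.013 -1.   ]
 [-1.     0.014 -0.006]]
jig x,y mm 15.6 1.8
turn 179.6024763184342 or opp -0.39752368156579737
shift [ 0.0001 -0.0017  0.0144]
```

play_rows:
  plan:
    - [[1,0.004,0,0.004,0.3],[1,0.004,-0.001,0.007,0.4],[1,0.004,-0.001,0.01,0.4],[1,0.004,-0.001,0.013,0.4],[1,0.004,-0.001,0.015,0.4],[1,0.004,-0.001,0.017,0.4],[1,0.004,-0.001,0.017,0.4]]

```text
clock: 6.35
position: [0.4792, -0.1207, 0.0299]
ee_rot: [0.502, 0.507, 0.499, -0.492]
contact_force: [-3.4, 14.8, 33.4]
width: -0.0002
```

```bash
python3 st.py .030 .030
```

```text
t 6.35 pos [ 0.4792 -0.1207  0.0299] F [-3.4 14.8 33.4] w -0.0002443403911817882
[[ 0.017  1.     0.003]
 [ 0.012  0.002 -1.   ]
 [-1.     0.017 -0.012]]
jig x,y mm 29.3 1.9
turn 179.0013613049521 or opp -0.9986386950479076
shift [-0.0001 -0.0019  0.0008]
```

play_rows:
  plan:
    - [[1,0.003,0,0.004,0],[1,0.003,0,0.005,0],[1,0.003,0,0.006,0],[1,0.003,0,0.006,0]]

```text
clock: 6.75
position: [0.4792, -0.1207, 0.03]
ee_rot: [0.498, 0.511, 0.5, -0.49]
contact_force: [-1.6, 21.4, 31.3]
width: 0.0002
```

```bash
python3 - <<'E'
from h import *
p,d=manip.get_image("scene");cv2.imwrite("pics/sc3.png",cv2.resize(p[120:320,270:470,::-1],None,fx=3,fy=3,interpolation=cv2.INTER_CUBIC))
E
python3 st.py .030 .030
```

```text
t 6.8 pos [ 0.4792 -0.1207  0.03  ] F [-2.3 21.7 30.5] w -6.891508020120222e-05
[[ 0.018  1.    -0.002]
 [ 0.022 -0.003 -1.   ]
 [-1.     0.018 -0.022]]
jig x,y mm 29.3 1.9
turn 178.72203659375418 or opp -1.2779634062458398
shift [-0.0001 -0.0019  0.0007]
```

View pics/sc3.png

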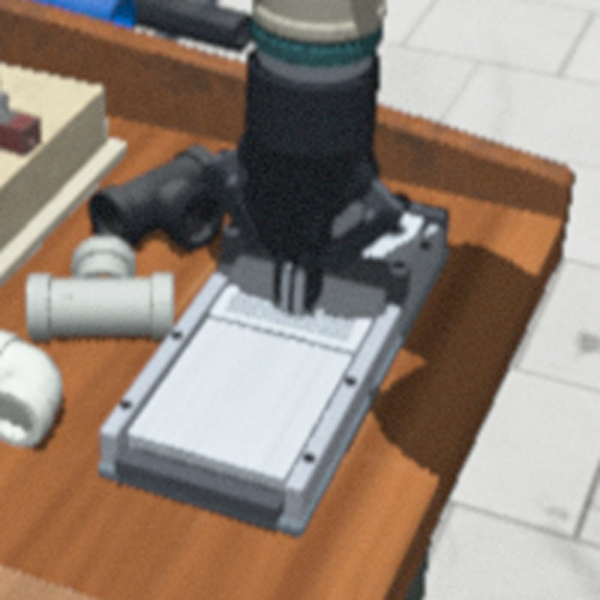

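The fingers have stopped moving (x stays at 29.3 mm while the force rises), so the slide is against the stop, and the bed looks raised behind it. Letting go now.

play_rows:
  plan:
    - [[1,0.002,0,0,0],[1,0,0,-0.003,0],[1,-0.003,0,-0.003,0],[1,-0.01,0,-0.003,0],[1,-0.03,0,-0.003,0],[1,-0.06,0,-0.003,0],[1,-0.1,0,0,0],[1,-0.14,0,0,0],[1,-0.14,0.03,-0.04,0],[1,-0.14,0.03,-0.08,0],[1,-0.14,0.03,-0.12,0],[1,-0.14,0.03,-0.16,0]]

```text
clock: 8.0
position: [0.507, 0.037, 0.1742]
ee_rot: [0.498, 0.511, 0.5, -0.491]
contact_force: [0.0, 0.4, -0.5]
width: 0.0003
```

play_rows:
  plan:
    - [[1,0,0,-0.04,0],[1,0,0,-0.08,0],[1,0,0,-0.12,0],[1,0,0,-0.16,0],[1,0,0,-0.2,0],[1,0,0,-0.2,0]]

```text
clock: 8.6
position: [0.5078, 0.2412, 0.1787]
ee_rot: [0.499, 0.511, 0.502, -0.489]
contact_force: [0.3, -0.5, -1.3]
width: -0.0001
```

```bash
python3 - <<'E'
from h import *
im={}
for n in("scene","top"):
  p,d=manip.get_image(n)
  if n=="top":
    P=cloud(n,d);S=P[...,:2]@ux*1000-101
    r=slice(250,266)
    print("jigx,z:",[(round(float(np.median(S[r,u]))),round(1000*float(np.median(P[r,u,2])))) for u in range(250,400,3)])
  p=p[120:320,270:470] if n=="scene" else p[160:310,235:415]
  cv2.imwrite(f"pics/{n}4.png",cv2.resize(p[:,:,::-1],None,fx=3.5,fy=3.5,interpolation=cv2.INTER_CUBIC))
E
python3 st.py .030 .030
```

```text
jigx,z: [(-126, 23), (-120, 23), (-113, 32), (-107, 32), (-101, 32), (-95, 31), (-90, 31), (-84, 32), (-78, 32), (-72, 32), (-66, 32), (-60, 32), (-55, 32), (-49, 32), (-43, 32), (-37, 32), (-31, 32), (-26, 32), (-20, 32), (-14, 32), (-8, 32), (-3, 32), (3, 23), (9, 30), (15, 30), (20, 30), (26, 31), (32, 31), (38, 31), (44, 40), (49, 41), (55, 57), (60, 58), (66, 54), (72, 47), (77, 46), (83, 46), (89, 46), (95, 44), (100, 45), (106, 43), (111, 44), (117, 48), (123, 40), (129, 41), (134, 40), (140, 40), (145, 43), (151, 45), (157, 42)]
t 8.7 pos [0.5075 0.2372 0.1784] F [ 0.1  0.6 -0.1] w -0.00018424387080444635
[[ 0.018  1.    -0.002]
 [ 0.021 -0.002 -1.   ]
 [-1.     0.018 -0.021]]
jig x,y mm -328.0 37.3
turn 178.76593189141914 or opp -1.2340681085808713
shift [ 0.1402 -0.0321  0.3618]
```

View pics/scene4.png

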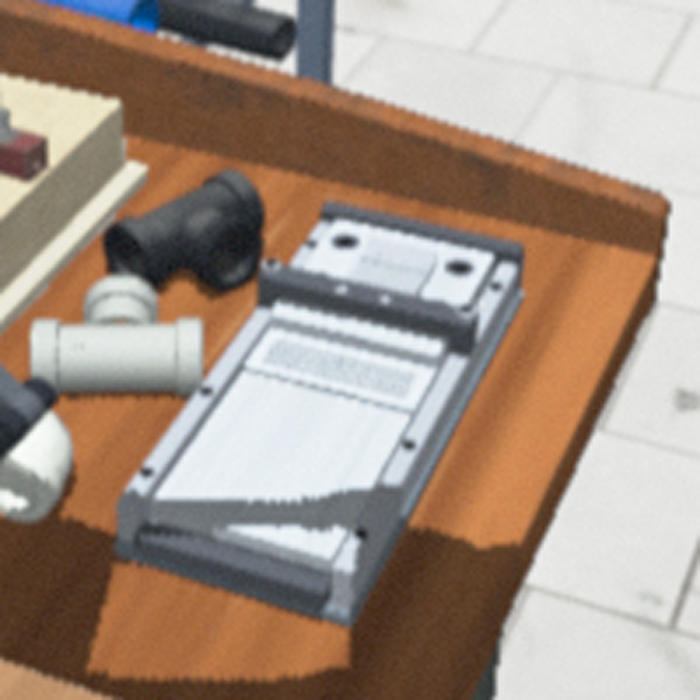

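View pics/top4.png

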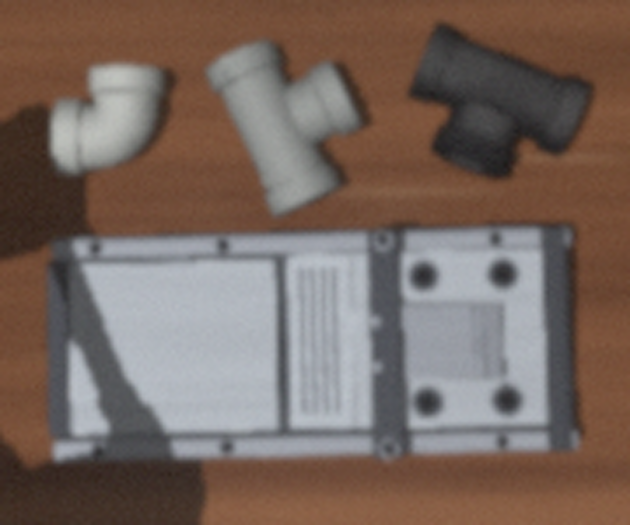

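The slide's nose is flush with the stop (top crop, column 548) and its tread top is at about 30 mm. The bed is up at about 31–32 mm, with a gap behind the tail. All three fittings stand where they did, and the arm is clear.

```bash
python3 -c "
from rig import manip
print(manip.sign_off())"
```

```text
the job is handed in; nothing more can be done
None
```

The slide is home against the end stop, and I handed the job in at about 8.7 s on the robot's clock. No verdict was reported. With the fingers shut I pressed the tread down with about 35 N, pushed the slide under the bridge and drag spring until it met the stop, then lifted off and moved the arm clear.

- **Slide at the stop:** the fingers stopped at 29.3 mm in the jig's frame, where I expected about 30 mm, and the push force then rose to about 21 N with no further movement. In the last top picture the nose is flush with the stop.
- **Slide height:** by depth, the tread top is at 30–31 mm and the front part at 40–41 mm, so the slide lies flat on the runway under the drag spring.
- **Bed:** its top reads 31–32 mm along its whole length, with a gap behind the slide's tail, so it has sprung back up.
- **Fittings:** the elbow and both tees look unmoved in the last pictures. I judged this by eye and did not measure it.
- **Robot:** it touches nothing, with the fingertips about 0.18 m above the bench and no contact force beyond noise.

I never read the drag spring's angle directly; I judged it raised from the slide lying under it. The tool turned about 1° and drifted about 2 mm sideways during the push. No check failed.

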